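# Close the sample incubator: cover plate on its two pins, latch across

### The arm

A 6-joint arm with a two-finger parallel gripper is mounted at the origin on the work surface. World frame = base frame: x ahead of the robot, y to its left, z up, the work surface at z = 0. Lengths are in m, angles in rad, forces in N, time in s.
With the tool pointing down it reaches from about 0.325 to 0.875 m from the base axis. Payload 4.4 kg.
Tool frame: the origin (TCP) lies midway between the tips of the shut fingers; the grasp point (between the pads) lies 19 mm behind it; z points along the fingers, y is the line along which they close (so a half turn about z gives the same grasp; the last joint's range is limited). The gripper opens to 85 mm and grips with 20 to 120 N. Pads are 22 mm wide; open, the fingers measure 114 mm over their backs; the gripper's body (76 mm by 85 mm) begins 54 mm behind the grasp point. The pads swing forward as they close: fully open they stand 13 mm farther back than shut.
Start: joints at [-1.371, 0.207, 1.542, -0, 1.393, -0.15], TCP at [0.198, -0.54, 0.231] pointing down, gripper open.
Joint ranges: [-2.73, 2.73], [-0.86, 2.22], [0.23, 2.46], [-1.11, 4.25], [0.08, 2.63], [-2.82, 2.82]. Speed limits (rad/s): [2.79, 2.79, 3.14, 3.14, 3.14, 3.14].

### API

Orientations are given as a rotation vector (axis times angle).
In Python, from cell import sense, camera, camera_model, hand_in, look_for, tip_of gives the robot as it stands.
- The arm moves only by the tool arm_command, never from a script. Its argument "motion" is a list of rows, each a list of 7 numbers: the shift along the world's x, y, z scaled (see below), then the turn, a rotation vector about the world's x, y, z scaled (see below), then the opening, from 0 (shut) to 1 (fully open). In form: [[x, y, z, wx, wy, wz, claw], ...]. A call has 1 to 20 rows; each row shifts and turns the commanded pose from where the row before left it; what a row does not reach is not made up. The controller multiplies each number of a shift by 40 mm and each number of a turn by 6 degrees. A row lasts 1/8 s, in which the tool goes at most 62.5 mm and 10.7 degrees, less where a joint would pass 70% of its speed; a pose out of reach is approached as far as the arm can. A call with a number of a shift or a turn outside -1 to 1 is refused whole. A call with a gripper value outside its range is refused whole. The fingers move at their own pace and stop on an object; "newtons" is the grip in N (left out, the last holds). Time passes only in rows, so rows that do not move let the fingers close. It gives the time, the measured TCP pose, the force, the opening and the grip force at its end, in the units of the state.
- sense(): the state, without advancing time (a new reading comes with each control period).
- camera(name): name is "scene" or "top" or "wrist"; returns (picture, depth): 384x512x3 uint8, red, green, blue; 384x512 float32, m along the optical axis (not along the pixel's ray), 0 where there is no reading.
- camera_model(name): a dict with "fx", "fy", "cx", "cy" (pixels), "distortion" ([k1, k2, p1, p2, k3] as OpenCV has them; the pictures are not rectified), "R" (3x3) and "t" (3): a world point X has camera coordinates R X + t; the wrist camera has in their place "hand_eye" (4x4, takes a point from camera to tool coordinates, whose origin is the TCP and whose axes are the flange's). Camera axes: x right, y down, z forward; pixel columns grow to the right and rows downward; lengths in m; the calibration is good to about 2 mm. A picture is of the moment at which its call begins: read the wrist's pose just before it. camera_model takes no time and is no camera call.
- hand_in(): hands the job in; it is judged then, once.
Trained networks look in the newest picture that a camera, given by its name, has taken for a name from the list of things; names that differ only in an ending like _2 or _b are one class to them, and where a whole thing is asked for, a point or a joint stands for the part that bears it (a point fixed in the world has none). Each returns a list of dicts, best first, with "confidence" (0 to 1); they miss things now and then, are a little off and sometimes report something else, mostly with a low value. They report only what shows in the picture. A call takes as long as a camera call. They do not tell look-alikes from the thing itself.
- look_for(label, camera): "box" ([centre column, centre row, width, height] in pixels, round what is visible of it).
- tip_of(label, camera): "location" ([row, column] in pixels: a listed point, or the origin of a listed thing).
The state is a dict: "time_s": time; "qpos": joint angles; "joint_vel": joint speeds; "tau": joint torques, N m; "tcp_pos": TCP position; "ee_rot": TCP orientation; "ft_force": force on the tool from outside, world axes, zero at the start; "moment": the same for the moment, N m; "width": finger opening in m; "grasp_force": force on a finger pad.
Only numpy, scipy, OpenCV 4.12 (cv2) and the standard library are available. Lean on these libraries where they do the work, as an engineer would, in place of code of your own. Each camera call takes 0.05 s, during which the arm holds its last target. There are 200 camera calls.

### The job

Close up the sample incubator: swing its latch clear of the block, then pick up the loose cover plate by its handle, lower it level over the two locating pins until it lies flush on the block (do not drop it on, and never tip it steeply), and swing the latch back across the plate as far as it goes. Leave everything else on the bench where it is.

Things in the scene. Friction and masses are not known exactly. Their poses are not given: they have to be found in the camera images.
- seat (a point): Sample incubator, fixed: white housing 130 x 230, 44 high, with a bare metal block 100 (x) x 180 (y) on it. The block's flat rim top, 62 above the bench, is the cover's seat; white vial caps lie in a recess below it. This point: centre of the rim top. x across the block, y along it (towards the latch pivot), z up.
- pin_a (a point): Base, at rim height, of the upright steel pin near the latch pivot: 10 dia, tapered over its last 7 to 4 dia, 23 tall above the rim. At x = +25, y = +75 in the seat's axes.
- pin_b (a point): Base of the other, identical pin, at x = +25, y = -75 in the seat's axes. Both pins stand nearer the +x long edge, so the cover fits one way round only.
- plate_handle (a point): Loose cover plate, 0.32 to 0.52 kg: bare aluminium 100 (x) x 180 (y) x 8 thick, lying flat on the bench, black bridge handle up in its middle: a bar 14 wide (x), 56 long (y), 16 high, on two feet. This point: middle of the bar, 45 above the plate's underside (bar top is at 53). Fitted, its x, y axes lie along the seat's (same sense).
- plate_base (a point): Centre of the plate's underside, 45 below the handle point; same axes. Two through holes, 12.4 dia, at x = +25, y = +75 and -75 in these axes. When fitted this point coincides with the seat point.
- latch (a joint): Latch angle, rad. A flat steel arm turns about a vertical pivot at x = 0, y = +108 in the seat's axes; its underside is 73 above the bench (3 over the fitted plate). 0 = its stop: arm along the seat's -y, across the block. Grows clockwise seen from above, to 1.7; at 1.57 it points along the seat's -x, clear of the plate. Starts at 0 to 0.5; stays where left; 1 to 2 N at the knob moves it.
- latch_knob (a point): Upright black round knob on the end of the latch arm, 18 dia, 36 high, 60 from the pivot axis. This point is on the knob's axis, 102 above the bench (40 above the rim), 13 below its top and 23 above the arm.
- dropper_mid (a point): Bystander: small white dropper bottle, 28 dia x 55 high. This point is its centre half-way up.
- beaker_mid (a point): Bystander: glass beaker, 68 dia x 90 high. This point is its centre half-way up.
- reagent_mid (a point): Bystander: amber reagent bottle, 60 dia x 130 high. This point is its centre half-way up.
- dish_mid (a point): Bystander: shallow white dish, 80 dia x 25 high. This point is its centre half-way up.
- jar_mid (a point): Bystander: clear jar, 60 dia x 75 high. This point is its centre half-way up.
- spatula_mid (a point): Bystander: narrow steel lab spatula lying flat, 175 long, 4 thick. This point is its centre half-way up.
There are look-alikes about, which are no part of the job. There is more than one size of the part that bears plate_handle; the job needs the smallest.

How it is judged:
By the outcome, as a careful person would: the job done as asked, in the order asked, and still so for the second after the job is handed in, with the robot touching nothing.
It also fails if it takes over 72 s, if anything falls off the work surface, if the arm or the gripper's body presses on something with over 40 N, if the wrist force passes 120 N, or if a joint passes its speed limit or range.

## Working session

There is one attempt and no reset: what is moved stays moved. The work goes in short steps, Python scripts to look and compute and a tool call to move; the robot and the scene stay as the last step left them, time stands still between calls to the robot, and variables do not carry over. Pictures are saved under pics/ and viewed, at most 10 in all, crops included, and the job is handed in when it is done.

Besides the shell and the picture viewer there is one more tool, called after "Request:" as name(argument=value, ...), one argument or row to a line, values as JSON. arm_command: Moves the arm, as the interface text tells. Shifts and turns lie within -1 to 1; 1 stands for 40 mm of shift or 6 degrees of turn. Its arguments: {"type":"object","properties":{"motion":{"type":"array"},"newtons":{"type":"number"}},"required":["motion"]}

```bash
ls; mkdir -p pics; cat > h.py <<'E'
import numpy as np, cv2
from cell import *
from scipy.spatial.transform import Rotation as Ro
def und(m,uv):
    K=np.array([[m['fx'],0,m['cx']],[0,m['fy'],m['cy']],[0,0,1.]])
    return cv2.undistortPoints(np.array(uv,float).reshape(-1,1,2),K,np.array(m['distortion'],float)).reshape(-1,2)
def ext(m,s=None):
    "camera->world R,t"
    if 'R' in m:
        R=np.array(m['R']).T; return R,-R@np.array(m['t'])
    H=np.array(m['hand_eye']); T=np.eye(4); T[:3,:3]=Ro.from_rotvec(s['ee_rot']).as_matrix(); T[:3,3]=s['tcp_pos']
    W=T@H; return W[:3,:3],W[:3,3]
def onz(m,uv,z,s=None):
    R,t=ext(m,s); d=np.c_[und(m,uv),np.ones(len(np.reshape(uv,(-1,2))))]@R.T
    return t+d*((z-t[2])/d[:,2])[:,None]
def cloud(m,dep,s=None):
    h,w=dep.shape; v,u=np.mgrid[:h,:w]; n=und(m,np.c_[u.ravel(),v.ravel()])
    R,t=ext(m,s); d=dep.ravel()[:,None]
    return ((np.c_[n,np.ones(len(n))]*d)@R.T+t).reshape(h,w,3)
def tri(ms,uvs,ss):
    A=np.zeros((3,3));b=np.zeros(3)
    for m,uv,s in zip(ms,uvs,ss):
        R,t=ext(m,s); d=R@np.r_[und(m,[uv])[0],1]; d/=np.linalg.norm(d); P=np.eye(3)-np.outer(d,d); A+=P;b+=P@t
    return np.linalg.solve(A,b)
E
python3 - <<'E'
from h import *
for c in ('top','scene'):
    im,d=camera(c); cv2.imwrite(f'pics/{c}0.png',im[...,::-1]); np.save(f'{c}.npy',d)
    m=camera_model(c); P=cloud(m,d); print(c,ext(m)[1])
    for l in ('plate_handle','seat','pin_a','pin_b','latch_knob','plate_base'):
        for r in tip_of(l,c)[:4]:
            a=np.array(r['location']); i=np.clip(a.round().astype(int),0,[383,511]); print(l,a.round(1),round(r['confidence'],2),P[i[0],i[1]].round(3))
E
```

```text
pics
top [ 0.37675242 -0.06537658  1.33269558]
plate_handle [238.8 402.7] 0.94 [ 0.371 -0.623  0.008]
plate_handle [269.5 294.4] 0.77 [ 0.271 -0.21   0.071]
plate_handle [196.4 288.7] 0.74 [ 0.534 -0.203  0.056]
plate_handle [140.3 265.6] 0.58 [ 0.731 -0.122  0.105]
seat [178.9 167.8] 0.76 [0.606 0.239 0.051]
pin_a [179.4 149.1] 0.81 [0.603 0.3   0.078]
pin_a [172.7 190. ] 0.62 [0.625 0.156 0.062]
pin_b [179.4 149.1] 0.81 [0.603 0.3   0.078]
pin_b [172.7 190. ] 0.62 [0.625 0.156 0.062]
latch_knob [138.9 266.5] 0.55 [ 0.733 -0.122  0.108]
latch_knob [188.3 155.5] 0.45 [0.564 0.265 0.113]
plate_base [266.7 290.4] 0.94 [ 0.277 -0.203  0.008]
plate_base [233.6 395.3] 0.72 [ 0.39  -0.592  0.014]
plate_base [199.2 288. ] 0.63 [ 0.529 -0.204  0.007]
scene [ 1.12697581 -0.91851663  1.29822045]
plate_handle [233.5 240.2] 0.9 [ 0.531 -0.211  0.052]
plate_handle [302.7 117.9] 0.8 [ 0.385 -0.613  0.068]
plate_handle [199.2 175.6] 0.75 [ 0.273 -0.217  0.066]
seat [159.5 325.6] 0.81 [0.606 0.215 0.063]
seat [234.4 240.6] 0.68 [ 0.534 -0.209  0.051]
pin_a [146.3 337.2] 0.67 [0.607 0.298 0.066]
pin_a [172.9 325.7] 0.64 [0.64  0.153 0.07 ]
pin_b [146.3 337.2] 0.67 [0.607 0.298 0.066]
pin_b [172.9 325.7] 0.64 [0.64  0.153 0.07 ]
latch_knob [135.3 323.9] 0.55 [0.506 0.391 0.   ]
latch_knob [235.1 237.3] 0.18 [ 0.527 -0.221  0.054]
plate_base [211.4 178.3] 0.95 [ 0.276 -0.223  0.011]
plate_base [311.3 126. ] 0.76 [ 0.389 -0.604  0.009]
plate_base [245.2 241.8] 0.69 [ 0.542 -0.22   0.01 ]
```

```bash
python3 - <<'E'
import cv2
a=cv2.imread('pics/top0.png')
cv2.imwrite('pics/top1.png',cv2.resize(a[90:340,110:440],(792,600),interpolation=cv2.INTER_CUBIC))
E
```

```text
(no output)
```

View pics/top1.png

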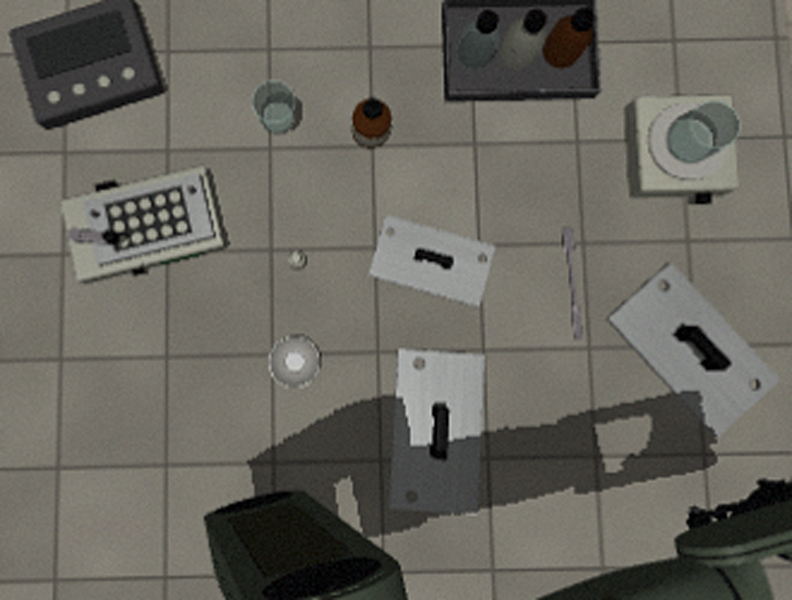

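View pics/scene0.png

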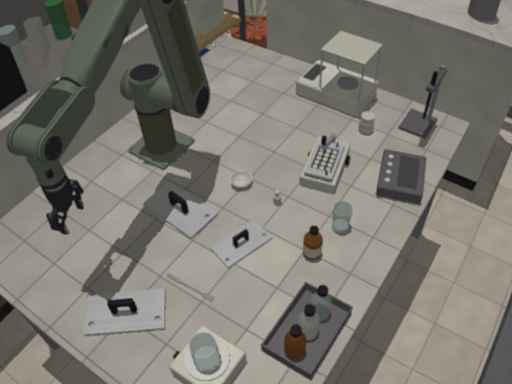

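The crop of the top view shows three handled plates, at top px (290,198), (293,270) and (402,237). The first is clearly the smallest, so it is the likely target. The incubator is at (168,180), with the latch pivot at its left end and the knob at about (158,190). The scene view agrees. I'll check sizes and take an enlarged crop.

```bash
python3 - <<'E'
from h import *
a=cv2.imread('pics/top0.png'); m=camera_model('top'); d=np.load('top.npy'); P=cloud(m,d)
g=cv2.cvtColor(a,cv2.COLOR_BGR2GRAY)
for n,(x0,x1,y0,y1) in dict(small=(255,325,172,222),mid=(265,320,225,310),big=(355,440,190,280)).items():
    w=((g>150)&True).astype(np.uint8)
    s=np.zeros_like(w); s[y0:y1,x0:x1]=w[y0:y1,x0:x1]
    c=max(cv2.findContours(s,cv2.RETR_EXTERNAL,cv2.CHAIN_APPROX_NONE)[0],key=cv2.contourArea).reshape(-1,2)
    q=onz(m,c,.008); r=cv2.minAreaRect((q[:,:2]*1000).astype(np.float32)); print(n,r)
# hole distances
for n,h in dict(small=[(389,232),(483,258)],mid=[(419,363),(411,496)],big=[(664,285),(754,384)]).items():
    h=np.array(h)/2.4+[110,90]; q=onz(m,h,.008); print(n,h.round(1),q.round(3).tolist(),np.linalg.norm(q[0]-q[1]))
A=cv2.resize(a[165:225,255:335],(800,600),interpolation=cv2.INTER_CUBIC)
B=cv2.resize(a[150:216,130:218],(800,600),interpolation=cv2.INTER_CUBIC)
C=np.vstack([cv2.resize(A,(400,300)),cv2.resize(B,(400,300))]);cv2.imwrite('pics/c2.png',C)
for l in ('latch_knob','pin_a','plate_handle'):
    for c in ('top','scene'): print(l,c,[ (np.round(r['location'],1).tolist(),round(r['confidence'],2)) for r in tip_of(l,c)][:4])
E
```

```text
small ((524.7376098632812, -206.935791015625), (176.2762451171875, 79.7711181640625), 72.81092834472656)
mid ((320.02972412109375, -213.09967041015625), (129.1745147705078, 138.3344268798828), 87.611083984375)Traceback (most recent call last):
  File "<stdin>", line 7, in <module>
ValueError: max() iterable argument is empty
```

```bash
python3 - <<'E'
from h import *
a=cv2.imread('pics/top0.png'); m=camera_model('top')
for n,h in dict(small=[(389,232),(483,258)],mid=[(419,363),(411,496)],big=[(664,285),(754,384)]).items():
    h=np.array(h)/2.4+[110,90]; q=onz(m,h,.008); print(n,h.round(1).tolist(),q.round(3).tolist(),np.linalg.norm(q[0]-q[1]))
for n,h in dict(small=[(387,216),(495,243),(480,305),(370,275)]).items():
    h=np.array(h)/2.4+[110,90]; q=onz(m,h,.008); print(n,np.linalg.norm(q-np.roll(q,1,0),axis=1),q.mean(0))
h=np.array([(95,213),(192,188)])/2.4+[110,90]; q=onz(m,h,.085);print('pins',q,np.linalg.norm(q[0]-q[1]))
h=np.array([(112,240)])/2.4+[110,90]; print('knob',onz(m,h,.115))
A=cv2.resize(a[165:225,255:335],(400,300),interpolation=cv2.INTER_CUBIC)
B=cv2.resize(a[150:216,130:218],(400,300),interpolation=cv2.INTER_CUBIC)
cv2.imwrite('pics/c2.png',np.vstack([A,B]))
E
```

```text
small [[272.1, 186.7], [311.2, 197.5]] [[0.577, -0.145, 0.008], [0.533, -0.291, 0.008]] 0.1528065643181723
mid [[284.6, 241.2], [281.2, 296.7]] [[0.371, -0.186, 0.008], [0.172, -0.167, 0.008]] 0.20001147990519794
big [[386.7, 208.8], [424.2, 250.0]] [[0.485, -0.571, 0.008], [0.33, -0.697, 0.008]] 0.1994757153484714
small [0.09754713 0.17482577 0.10080652 0.17745893] [ 0.53169548 -0.21257147  0.008     ]
pins [[0.60253048 0.29607955 0.085     ]
 [0.63756801 0.15214527 0.085     ]] 0.1481374571796346
knob [[0.55702131 0.26228216 0.115     ]]
```

View pics/c2.png

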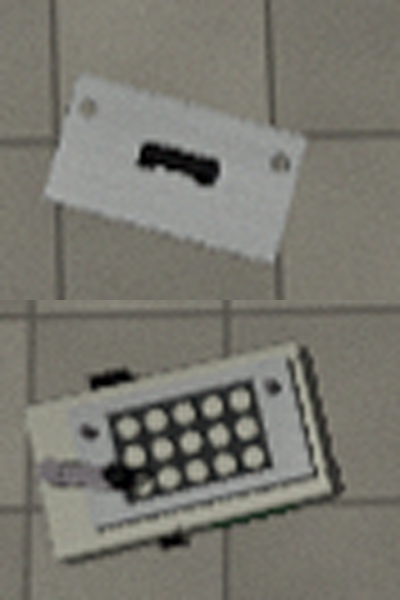

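The candidates are the plates at (290,198), (293,270) and (402,237). The first measures about 175x100 with holes 153 mm apart, while the others have holes 200 mm apart. So the first is the job's plate, and the enlarged crop confirms it: both holes are near the upper (+x) edge. The latch stands at about 0.45 rad. I'll get the state, then move.

```bash
python3 - <<'E'
from h import *
s=sense(); print(s); print(Ro.from_rotvec(s['ee_rot']).as_matrix().round(3)); print(np.round(camera_model('wrist')['hand_eye'],3),camera_model('wrist')['fx'])
E
```

```text
{'time_s': 0.7, 'qpos': array([-1.37050676e+00,  2.06535360e-01,  1.54144663e+00, -2.25934036e-06,
        1.39350278e+00, -1.50487499e-01]), 'joint_vel': array([-0.00085453, -0.00075081,  0.00111783, -0.00171921,  0.00159899,
        0.00024079]), 'tau': array([ 5.51584180e-04, -3.82912052e+01, -2.91894203e+01, -2.05306424e-04,
        6.54067080e-04, -3.39403343e-06]), 'tcp_pos': array([ 0.1975875 , -0.54001786,  0.23134378]), 'ee_rot': array([3.09329055e+00, 5.48160558e-01, 7.27081134e-07]), 'ft_force': array([ 0.27751824,  0.72999493, -0.37306146]), 'moment': array([0.01303152, 0.02541316, 0.01839626]), 'grasp_force': 0.0, 'width': 0.08488778991554057}
[[ 0.939  0.344  0.   ]
 [ 0.344 -0.939 -0.   ]
 [-0.     0.    -1.   ]]
[[-0.001 -0.953 -0.301  0.077]
 [ 1.    -0.    -0.001  0.   ]
 [ 0.001 -0.301  0.953 -0.142]
 [ 0.     0.     0.     1.   ]] 301.5284932836717
```

Request:
arm_command(
  motion=[
    [0.7, 0.95, 0.2, 0, 0, 0, 1],
    [0.7, 0.95, 0.2, 0, 0, 0, 1],
    [0.7, 0.95, 0.2, 0, 0, 0, 1],
    [0.7, 0.95, 0.2, 0, 0, 0, 1],
    [0.7, 0.95, 0.2, 0, 0, 0, 1],
    [0.7, 0.95, 0.2, 0, 0, 0, 1],
    [0.7, 0.95, 0.2, 0, 0, 0, 1],
    [0.7, 0.95, 0.2, 0, 0, 0, 1],
    [0.7, 0.95, 0.2, 0, 0, 0, 1],
    [0, 0, 0, 0, 0, 0, 1],
  ],
)

```text
time_s: 1.95
tcp_pos: [0.4513, -0.1958, 0.3043]
ee_rot: [3.091, 0.556, 0.003]
ft_force: [-0.2, 0.1, 0.2]
width: 0.0852
grasp_force: 0.0
```

```bash
cat >> h.py <<'E'
def shot(n):
    s=sense(); im,d=camera('wrist'); m=camera_model('wrist'); cv2.imwrite(f'pics/{n}.png',im[...,::-1]); np.savez(f'{n}.npz',im=im,d=d,p=s['tcp_pos'],r=s['ee_rot'])
    return s,im,d,m
E
python3 - <<'E'
from h import *
s,im,d,m=shot('w1'); P=cloud(m,d,s)
for l in ('plate_handle','plate_base'):
  for r in tip_of(l,'wrist')[:3]:
    a=np.array(r['location']); i=a.round().astype(int); print(l,a.round(1),round(r['confidence'],2),onz(m,a[::-1],.045 if 'h' in l[6:] else 0,s).round(4),P[i[0],i[1]].round(3))
# plate top by depth, near 0.531,-0.211
q=P.reshape(-1,3); k=(np.hypot(q[:,0]-.531,q[:,1]+.211)<.115)&(d.ravel()>0)
z=q[k,2]; print('bench z',np.median(q[(np.abs(q[:,2])<.02)&(np.hypot(q[:,0]-.531,q[:,1]+.211)>.13),2]),np.histogram(z,bins=np.arange(-.01,.07,.004)))
b=k&(q[:,2]>.046)&(q[:,2]<.065); print('bar',b.sum(),q[b].mean(0),cv2.minAreaRect((q[b,:2]*1000).astype(np.float32)))
E
```

```text
plate_handle [100.2 287.4] 0.97 [[ 0.5358 -0.2086  0.045 ]] [ 0.536 -0.207  0.054]
plate_handle [275.2 222.9] 0.74 [[ 0.2641 -0.2129  0.045 ]] [ 0.28  -0.21   0.069]
plate_handle [291.3 491.3] 0.59 [[ 0.382  -0.6218  0.045 ]] [ 0.391 -0.593  0.07 ]
plate_base [268.5 466.7] 0.96 [[ 0.3906 -0.6048  0.    ]] [ 0.394 -0.596  0.009]
plate_base [100.9 284.2] 0.77 [[ 0.5347 -0.2092  0.    ]] [ 0.533 -0.204  0.052]
plate_base [254.8 225.6] 0.72 [[ 0.2736 -0.2096  0.    ]] [ 0.308 -0.205  0.062]
bench z -7.1888340272829865e-06 (array([    0,   280, 11525,   227,  8654,    49,     0,     2,     5,
           2,     1,     5,     5,     3,     7,   449,    43,     0,
           0]), array([-0.01 , -0.006, -0.002,  0.002,  0.006,  0.01 ,  0.014,  0.018,
        0.022,  0.026,  0.03 ,  0.034,  0.038,  0.042,  0.046,  0.05 ,
        0.054,  0.058,  0.062,  0.066]))
bar 499 [ 0.53298385 -0.20885983  0.05261427] ((532.6097412109375, -209.8388671875), (55.45526123046875, 14.066850662231445), 72.64401245117188)
```

View pics/w1.png

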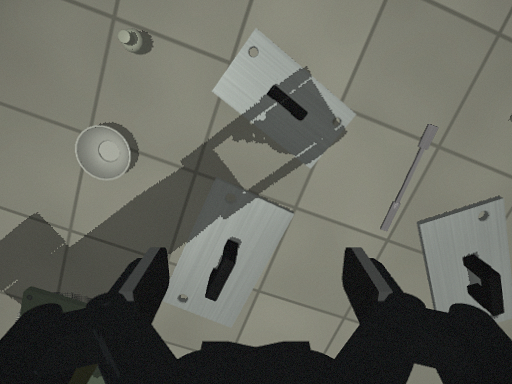

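Request:
arm_command(
  motion=[
    [0.3, 1, 0, 0, 0, 1, 0.7],
    [0.3, 1, 0, 0, 0, 1, 0.7],
    [0.3, 1, 0, 0, 0, 1, 0.7],
    [0.3, 1, 0, 0, 0, 1, 0.7],
    [0.3, 1, 0, 0, 0, 1, 0.7],
    [0.1, 1, -0.2, 0, 0, 0, 0.7],
    [0, 1, -0.2, 0, 0, 0, 0.7],
    [0, 1, -0.2, 0, 0, 0, 0.7],
    [0, 1, -0.2, 0, 0, 0, 0.7],
    [0, 1, -0.2, 0, 0, 0, 0.7],
    [0, 0, 0, 0, 0, 0, 0.7],
  ],
)

```text
time_s: 3.48
tcp_pos: [0.513, 0.2025, 0.2618]
ee_rot: [-2.845, -1.332, 0.004]
ft_force: [-0.3, 0.2, -0.1]
width: 0.0598
grasp_force: 0.0
```

The wrist view shows the small plate at (285,100). The depth gives a bar 55x14 with its top at 0.053, which matches the text. Next, the incubator.

```bash
python3 - <<'E'
from h import *
s,im,d,m=shot('w2'); P=cloud(m,d,s); q=P.reshape(-1,3)
for l in ('latch_knob','pin_a','seat'):
  for r in tip_of(l,'wrist')[:3]:
    a=np.array(r['location']); print(l,a.round(1),round(r['confidence'],2),onz(m,a[::-1],dict(latch_knob=.102).get(l,.062),s).round(4),P[tuple(a.round().astype(int))].round(3))
k=(np.hypot(q[:,0]-.557,q[:,1]-.262)<.07)&(q[:,2]>.108)&(q[:,2]<.122); print('knob',k.sum(),q[k].mean(0),(q[k].min(0)+q[k].max(0))/2)
c=np.hypot(q[:,0]-.5957,q[:,1]-.2182)<.12
h,e=np.histogram(q[c&(d.ravel()>0),2],bins=np.arange(.03,.13,.004)); print(dict(zip(e.round(3),h)))
r=c&(q[:,2]>.058)&(q[:,2]<.066); print('rim',cv2.minAreaRect((q[r,:2]*1000).astype(np.float32)),np.median(q[r,2]))
for p in ((.6025,.2961),(.6376,.1521)):
    t=(np.hypot(q[:,0]-p[0],q[:,1]-p[1])<.02)&(q[:,2]>.08)&(q[:,2]<.092); print('pin top',t.sum(),q[t].mean(0) if t.any() else '')
E
```

```text
latch_knob [ 86.5 250.8] 0.79 [[0.5654 0.272  0.102 ]] [0.566 0.272 0.114]
pin_a [ 35.5 262.3] 0.84 [[0.6069 0.3039 0.062 ]] [0.604 0.301 0.081]
pin_a [126.9 371.3] 0.63 [[0.6418 0.1548 0.062 ]] [0.638 0.16  0.078]
pin_a [101.5 306.9] 0.55 [[0.6027 0.2225 0.062 ]] [0.603 0.222 0.058]
seat [102.5 305.4] 0.64 [[0.6008 0.2227 0.062 ]] [0.601 0.223 0.058]
knob 306 [0.56600564 0.26958628 0.11471685] [0.56603101 0.26952479 0.11422866]
{np.float64(0.03): np.int64(214), np.float64(0.034): np.int64(35), np.float64(0.038): np.int64(316), np.float64(0.042): np.int64(4773), np.float64(0.046): np.int64(4110), np.float64(0.05): np.int64(284), np.float64(0.054): np.int64(1904), np.float64(0.058): np.int64(5559), np.float64(0.062): np.int64(2682), np.float64(0.066): np.int64(18), np.float64(0.07): np.int64(22), np.float64(0.074): np.int64(195), np.float64(0.078): np.int64(942), np.float64(0.082): np.int64(203), np.float64(0.086): np.int64(0), np.float64(0.09): np.int64(0), np.float64(0.094): np.int64(0), np.float64(0.098): np.int64(0), np.float64(0.102): np.int64(0), np.float64(0.106): np.int64(0), np.float64(0.11): np.int64(55), np.float64(0.114): np.int64(251), np.float64(0.118): np.int64(0), np.float64(0.122): np.int64(0)}
rim ((599.4391479492188, 223.78433227539062), (100.71570587158203, 180.78367614746094), 12.882170677185059) 0.06160865356644052
pin top 56 [0.60702192 0.30226175 0.08290212]
pin top 47 [0.63949009 0.15736451 0.0828286 ]
```

View pics/w2.png

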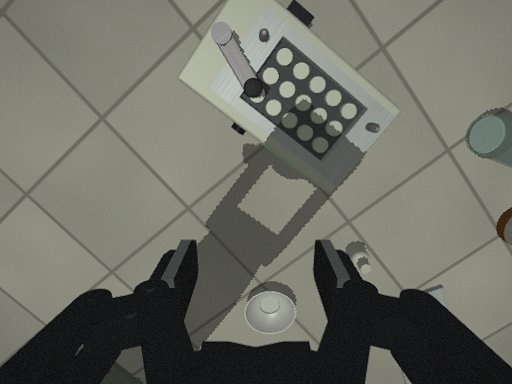

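Request:
arm_command(
  motion=[
    [0.67, 0.84, 0, 0, 0, 0, 0.6],
    [0.66, 0.84, 0, 0, 0, 0, 0.6],
    [0, 0, -1, 0, 0, 0, 0.6],
    [0, 0, -1, 0, 0, 0, 0.6],
    [0, 0, -1, 0, 0, 0, 0.6],
    [0, 0, -0.9, 0, 0, 0, 0.6],
    [0, 0, -0.45, 0, 0, 0, 0.6],
    [0, 0, 0, 0, 0, 0, 0.6],
    [0, 0, 0, 0, 0, 0, 0],
    [0, 0, 0, 0, 0, 0, 0],
    [0, 0, 0, 0, 0, 0, 0],
    [0, 0, 0, 0, 0, 0, 0],
    [0, 0, 0, 0, 0, 0, 0],
  ],
  newtons=20,
)

```text
time_s: 5.3
tcp_pos: [0.5683, 0.2699, 0.0915]
ee_rot: [2.846, 1.33, 0.006]
ft_force: [0.2, 0.7, 7.1]
width: 0.017
grasp_force: 21.6
```

Request:
arm_command(
  motion=[
    [0, 0, 0.05, 0, 0, 0, 0],
    [-0.32, 0.07, 0, 0, 0, 0, 0],
    [-0.285, 0.13, 0, 0, 0, 0, 0],
    [-0.25, 0.19, 0, 0, 0, 0, 0],
    [-0.205, 0.24, 0, 0, 0, 0, 0],
    [-0.15, 0.275, 0, 0, 0, 0, 0],
    [-0.1, 0.325, 0, 0, 0, 0, 0],
    [0, 0, 0, 0, 0, 0, 0],
    [0, 0, 0, 0, 0, 0, 0],
  ],
)

```text
time_s: 6.42
tcp_pos: [0.5134, 0.3181, 0.0913]
ee_rot: [-2.846, -1.33, 0.003]
ft_force: [-2.9, -2.5, 4.9]
width: 0.0169
grasp_force: 21.6
```

Request:
arm_command(
  motion=[
    [0, 0, 0, 0, 0, 0, 0.5],
    [0, 0, 0, 0, 0, 0, 0.5],
    [0, 0, 0, 0, 0, 0, 0.5],
    [0, 0, 1, 0, 0, 0, 0.5],
    [0, 0, 1, 0, 0, 0, 0.5],
    [0, -0.5, 1, 0, 0, 0, 0.6],
    [0, -1, 1, 0, 0, 0.94, 0.6],
    [0.1, -1, 0, 0, 0, 0.94, 0.6],
    [0, -1, 0, 0, 0, 0.94, 0.6],
    [0, -1, 0, 0, 0, 0.94, 0.6],
    [0, 0, 0, 0, 0, 0, 0.6],
  ],
)

```text
time_s: 7.8
tcp_pos: [0.5185, 0.1362, 0.2513]
ee_rot: [2.534, 1.856, -0.0]
ft_force: [0.4, -0.1, 0.1]
width: 0.0511
grasp_force: 0.0
```

```bash
cat >> h.py <<'E'
def seatfit(q,d):
    c=np.hypot(q[:,0]-.599,q[:,1]-.224)<.115; r=c&(q[:,2]>.058)&(q[:,2]<.066); print('rim',r.sum(),cv2.minAreaRect((q[r,:2]*1000).astype(np.float32)),np.median(q[r,2]))
    for p in ((.607,.302),(.6395,.157)):
        t=(np.hypot(q[:,0]-p[0],q[:,1]-p[1])<.015)&(q[:,2]>.08)&(q[:,2]<.092); print('pin top',t.sum(),q[t].mean(0) if t.any() else '')
    k=(np.hypot(q[:,0]-.575,q[:,1]-.329)<.08)&(q[:,2]>.108)&(q[:,2]<.122); print('knob',k.sum(),q[k].mean(0) if k.any() else '')
E
python3 - <<'E'
from h import *
s,im,d,m=shot('w3'); q=cloud(m,d,s).reshape(-1,3); print(s['tcp_pos'],s['ee_rot']); seatfit(q,d)
E
```

```text
[0.51849991 0.13622076 0.25127625] [ 2.53442549e+00  1.85591950e+00 -1.56349466e-04]
rim 8234 ((599.781494140625, 224.06280517578125), (100.83216094970703, 180.71580505371094), 13.034235954284668) 0.061590295582602456
pin top 0 
pin top 50 [0.63951257 0.15689785 0.08275626]
knob 0
```

Request:
arm_command(
  motion=[
    [0, -1, 0, 0, 0, 0, 0.6],
    [0, -1, 0, 0, 0, 0, 0.6],
    [0, -1, 0, 0, 0, 0, 0.6],
    [0, -1, 0, 0, 0, 0, 0.6],
    [0, -1, 0, 0, 0, 0, 0.6],
    [0, -1, 0, 0, 0, 0, 0.6],
    [0, -1, 0, 0, 0, 0, 0.6],
    [0, -1, 0, 0, 0, 0, 0.6],
    [0, -1, 0, 0, 0, 0, 0.6],
    [0, -1, 0, 0, 0, 0, 0.6],
    [0, 0, 0, 0, 0, 0, 0.6],
    [0, 0, 0, 0, 0, 0, 0.6],
  ],
)

```text
time_s: 9.35
tcp_pos: [0.5189, -0.2604, 0.2509]
ee_rot: [-2.529, -1.861, -0.001]
ft_force: [1.4, 1.1, 0.8]
width: 0.0511
grasp_force: 0.0
```

```bash
cat >> h.py <<'E'
def rect(q,k): return cv2.minAreaRect((q[k,:2]*1000).astype(np.float32))
E
python3 - <<'E'
from h import *
s,im,d,m=shot('w4'); q=cloud(m,d,s).reshape(-1,3); print(s['tcp_pos'],s['ee_rot'])
c=np.hypot(q[:,0]-.5326,q[:,1]+.21)<.115
print('plate',rect(q,c&(q[:,2]>.005)&(q[:,2]<.012)),np.median(q[c&(q[:,2]>.005)&(q[:,2]<.012),2]))
k=c&(q[:,2]>.047)&(q[:,2]<.065); print('bar',k.sum(),rect(q,k),np.median(q[k,2]))
E
```

```text
[ 0.51886752 -0.26037902  0.25091365] [-2.52942085e+00 -1.86128243e+00 -8.97813132e-04]
plate ((533.38525390625, -209.22219848632812), (180.16387939453125, 100.5744857788086), 72.79509735107422) 0.007756184787844983
bar 652 ((533.4203491210938, -209.28179931640625), (54.102745056152344, 13.621294975280762), 72.6572265625) 0.05247977546302626
```

Request:
arm_command(
  motion=[
    [0.18, 0.64, 0, 0, 0, 0, 0.6],
    [0.18, 0.64, 0, 0, 0, 0, 0.6],
    [0, 0, -1, 0, 0, 0, 0.6],
    [0, 0, -1, 0, 0, 0, 0.6],
    [0, 0, -1, 0, 0, 0, 0.6],
    [0, 0, -1, 0, 0, 0, 0.6],
    [0, 0, -1, 0, 0, 0, 0.6],
    [0, 0, -0.6, 0, 0, 0, 0.6],
    [0, 0, 0, 0, 0, 0, 0.6],
    [0, 0, 0, 0, 0, 0, 0.6],
  ],
)

```text
time_s: 10.65
tcp_pos: [0.5339, -0.21, 0.0285]
ee_rot: [2.528, 1.862, 0.001]
ft_force: [0.6, 0.3, 0.0]
width: 0.0514
grasp_force: 0.0
```

Request:
arm_command(
  motion=[
    [0, 0, 0, 0, 0, 0, 0],
    [0, 0, 0, 0, 0, 0, 0],
    [0, 0, 0, 0, 0, 0, 0],
    [0, 0, 0, 0, 0, 0, 0],
    [0, 0, 0, 0, 0, 0, 0],
    [0, 0, 0, 0, 0, 0, 0],
  ],
  newtons=80,
)

```text
time_s: 11.4
tcp_pos: [0.5336, -0.2108, 0.0289]
ee_rot: [2.53, 1.86, 0.001]
ft_force: [-1.8, 0.4, 5.3]
width: 0.0126
grasp_force: 79.9
```

Request:
arm_command(
  motion=[
    [0, 0, 0.2, 0, 0, 0, 0],
    [0, 0, 0.4, 0, 0, 0, 0],
    [0, 0, 0.7, 0, 0, 0, 0],
    [0, 0, 0.9, 0, 0, 0, 0],
    [0, 0, 0.9, 0, 0, 0, 0],
    [0, 0, 0.5, 0, 0, 0, 0],
    [0, 0, 0.2, 0, 0, 0, 0],
    [0, 0, 0, 0, 0, 0, 0],
    [0, 0, 0, 0, 0, 0, 0],
  ],
)

```text
time_s: 12.52
tcp_pos: [0.5318, -0.2099, 0.1778]
ee_rot: [-2.529, -1.86, 0.002]
ft_force: [0.3, -0.3, -3.8]
width: 0.0126
grasp_force: 78.5
```

```bash
cat >> h.py <<'E'
def heldplate(n):
    "held plate top in tool/world"
    s,im,d,m=shot(n); q=cloud(m,d,s).reshape(-1,3); zt=s['tcp_pos'][2]-.0289+.008
    k=(np.hypot(*(q[:,:2]-s['tcp_pos'][:2]).T)<.13)&(abs(q[:,2]-zt)<.012)&(d.ravel()>0)
    A=np.c_[q[k,:2]-s['tcp_pos'][:2],np.ones(k.sum())]; c=np.linalg.lstsq(A,q[k,2],rcond=None)[0]
    print(n,'tcp',s['tcp_pos'].round(4),'yaw',round(2*np.degrees(np.arctan2(s['ee_rot'][1],s['ee_rot'][0])),2),'n',k.sum(),'slope/z',c.round(4),'zexp',round(zt,4),rect(q,k),'w',round(s['width'],4),'F',s['ft_force'].round(1))
    return s,im,d,m,q
E
python3 - <<'E'
from h import *
heldplate('w5')
E
```

```text
w5 tcp [ 0.5318 -0.2099  0.1778] yaw -287.34 n 33291 slope/z [-0.0042  0.0031  0.1566] zexp 0.1569 ((533.11669921875, -206.69308471679688), (174.85586547851562, 100.79656982421875), 72.85062408447266) w 0.0126 F [ 0.3 -0.3 -3.8]
```

View pics/w5.png

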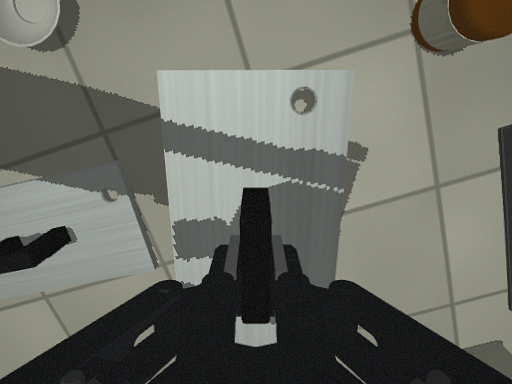

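The plate is held level, with hole A at (303,100). Carrying it over to the seat.

Request:
arm_command(
  motion=[
    [0.15, 0.5, 0, 0, 0, 0.2, 0],
    [0.15, 0.98, 0, 0, 0, 0.5, 0],
    [0.15, 0.98, 0, 0, 0, 0.5, 0],
    [0.15, 0.98, 0, 0, 0, 0.5, 0],
    [0.15, 0.98, 0, 0, 0, 0.5, 0],
    [0.15, 0.98, 0, 0, 0, 0.5, 0],
    [0.15, 0.98, 0, 0, 0, 0.5, 0],
    [0.15, 0.98, 0, 0, 0, 0.5, 0],
    [0.15, 0.98, 0, 0, 0, 0.5, 0],
    [0.15, 0.98, 0, 0, 0, 0.5, 0],
    [0.1, 0.98, 0, 0, 0, 0.5, 0],
    [0.1, 0.5, 0, 0, 0, 0.3, 0],
    [0, 0, 0, 0, 0, 0, 0],
    [0, 0, 0, 0, 0, 0, 0],
  ],
)

```text
time_s: 14.32
tcp_pos: [0.6005, 0.2208, 0.1788]
ee_rot: [-1.899, -2.503, 0.002]
ft_force: [-0.1, -0.3, -3.0]
width: 0.0126
grasp_force: 78.5
```

```bash
python3 - <<'E'
from h import *
s,im,d,m,q=heldplate('w6')
seatfit(q,d)
E
```

```text
w6 tcp [0.6005 0.2208 0.1788] yaw -254.38 n 33271 slope/z [-0.0021 -0.0002  0.1577] zexp 0.1579 ((599.8142700195312, 223.70391845703125), (100.91191864013672, 175.0727996826172), 15.664331436157227) w 0.0126 F [-0.1 -0.3 -3. ]
rim 339 ((600.61572265625, 312.49639892578125), (17.409364700317383, 57.04873275756836), 60.554595947265625) 0.061974018000789555
pin top 48 [0.6085573  0.30230736 0.0834277 ]
pin top 0 
knob 740 [0.51677799 0.32016963 0.11438658]
```

Request:
arm_command(
  motion=[
    [-0.02, 0.07, 0, 0, 0, -0.44, 0],
    [0, 0, -0.4, 0, 0, 0, 0],
    [0, 0, -0.4, 0, 0, 0, 0],
    [0, 0, -0.4, 0, 0, 0, 0],
    [0, 0, -0.15, 0, 0, 0, 0],
    [0, 0, 0, 0, 0, 0, 0],
    [0, 0, 0, 0, 0, 0, 0],
  ],
)

```text
time_s: 15.25
tcp_pos: [0.6007, 0.2246, 0.126]
ee_rot: [1.954, 2.458, 0.002]
ft_force: [-0.8, 0.6, -3.2]
width: 0.0123
grasp_force: 78.4
```

```bash
python3 - <<'E'
from h import *
s,im,d,m,q=heldplate('w7')
cv2.imwrite('pics/w7c.png',cv2.resize(cv2.cvtColor(im,cv2.COLOR_RGB2BGR)[40:190,220:420],(800,600),interpolation=cv2.INTER_CUBIC))
E
```

```text
w7 tcp [0.6007 0.2246 0.126 ] yaw 103.03 n 34687 slope/z [-0.0119  0.0073  0.1047] zexp 0.1051 ((597.358642578125, 244.76968383789062), (115.34342956542969, 208.41366577148438), 20.754592895507812) w 0.0123 F [-0.8  0.6 -3.2]
```

View pics/w7c.png

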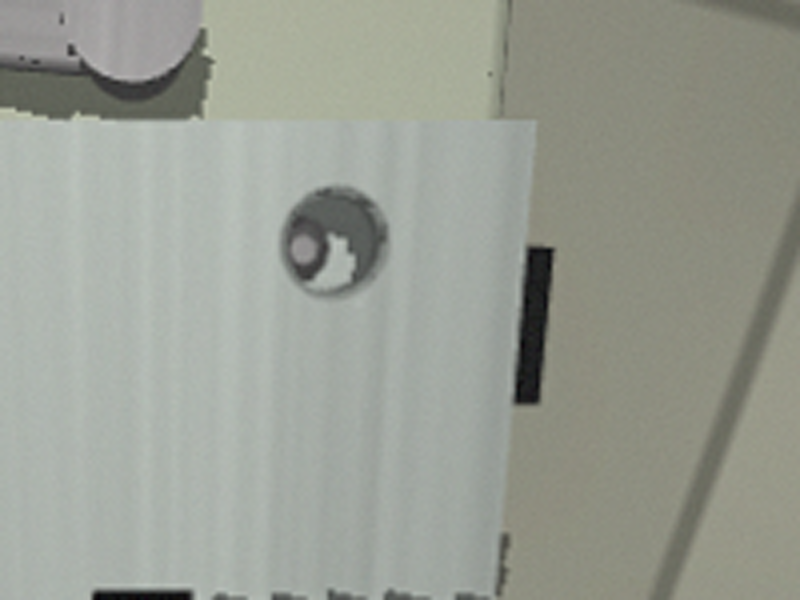

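The pin's tip shows inside hole A, at (295.5,102.5) against the hole centre at (303.5,100.3). Working out the offset.

```bash
python3 - <<'E'
from h import *
z=np.load('w7.npz'); s=dict(tcp_pos=z['p'],ee_rot=z['r']); m=camera_model('wrist')
h=onz(m,[303.5,100.3],.105,s)[0]; p=onz(m,[295.5,102.5],.085,s)[0]; R=Ro.from_euler('z',13,degrees=True).as_matrix()
print(h,p,'in seat axes',((p-h)@R).round(4))
q=cloud(m,z['d'],s).reshape(-1,3)
k=(np.hypot(*(q[:,:2]-z['p'][:2]).T)<.11)&(abs(q[:,2]-.105)<.005); Y=((q[k]-z['p'])@R); 
print('edges seat-axes rel tcp x',np.percentile(Y[:,0],[.2,99.8]),'y max',np.percentile(Y[:,1],99.8)); print('pinA expected from seat',np.array([.5997,.2240,0])+R@[.025,.075,0])
E
```

```text
[0.60824014 0.30396093 0.105     ] [0.60706987 0.30226945 0.085     ] in seat axes [-0.0015 -0.0014 -0.02  ]
edges seat-axes rel tcp x [-0.04974908  0.05005366] y max 0.09036707193309575
pinA expected from seat [0.60718792 0.30270153 0.        ]
```

Request:
arm_command(
  motion=[
    [-0.03, -0.04, 0, 0, 0, 0, 0],
    [0, 0, -0.15, 0, 0, 0, 0],
    [0, 0, -0.15, 0, 0, 0, 0],
    [0, 0, -0.15, 0, 0, 0, 0],
    [0, 0, 0, 0, 0, 0, 0],
    [0, 0, 0, 0, 0, 0, 0],
  ],
)

```text
time_s: 16.05
tcp_pos: [0.5988, 0.2228, 0.1072]
ee_rot: [-1.955, -2.459, 0.0]
ft_force: [-0.2, -0.5, -4.3]
width: 0.0129
grasp_force: 78.5
```

Request:
arm_command(
  motion=[
    [0, 0, -0.1, 0, 0, 0, 0],
    [0, 0, -0.1, 0, 0, 0, 0],
    [0, 0, 0, 0, 0, 0, 0],
  ],
)

```text
time_s: 16.42
tcp_pos: [0.5984, 0.2227, 0.0986]
ee_rot: [-1.955, -2.458, 0.001]
ft_force: [-0.3, 0.9, -4.0]
width: 0.0125
grasp_force: 78.5
```

Request:
arm_command(
  motion=[
    [0, 0, -0.08, 0, 0, 0, 0],
    [0, 0, -0.06, 0, 0, 0, 0],
    [0, 0, -0.04, 0, 0, 0, 0],
    [0, 0, -0.03, 0, 0, 0, 0],
    [0, 0, 0, 0, 0, 0, 0],
    [0, 0, 0, 0, 0, 0, 0],
  ],
)

```text
time_s: 17.18
tcp_pos: [0.5989, 0.2228, 0.0909]
ee_rot: [1.955, 2.459, 0.0]
ft_force: [-0.1, -0.9, -3.3]
width: 0.0126
grasp_force: 78.5
```

Request:
arm_command(
  motion=[
    [0, 0, -0.03, 0, 0, 0, 0],
    [0, 0, -0.02, 0, 0, 0, 0],
    [0, 0, 0, 0, 0, 0, 0],
    [0, 0, 0, 0, 0, 0, 0],
  ],
)

```text
time_s: 17.68
tcp_pos: [0.5989, 0.2228, 0.0909]
ee_rot: [1.955, 2.459, 0.0]
ft_force: [-5.1, -0.4, 6.4]
width: 0.0124
grasp_force: 79.9
```

```bash
python3 - <<'E'
from h import *
s,im,d,m,q=heldplate('w8')
R=Ro.from_euler('z',13,degrees=True).as_matrix(); Y=(q-[.5997,.224,0])@R
k=(abs(Y[:,0])<.047)&(abs(Y[:,1])<.087)&(abs(q[:,2]-.07)<.006); print(k.sum(),np.linalg.lstsq(np.c_[Y[k,:2],np.ones(k.sum())],q[k,2],rcond=None)[0])
E
```

```text
w8 tcp [0.5989 0.2228 0.0909] yaw 103.03 n 38775 slope/z [-0.0259  0.0372  0.069 ] zexp 0.07 ((595.2398681640625, 242.22323608398438), (109.91990661621094, 207.41685485839844), 17.938831329345703) w 0.0124 F [-5.1 -0.4  6.4]
29906 [-0.00010375  0.00115819  0.06971598]
```

The plate is seated: its top is at 0.0697 and it is level. Release and rise.

Request:
arm_command(
  motion=[
    [0, 0, 0.03, 0, 0, 0, 0.5],
    [0, 0, 0, 0, 0, 0, 0.5],
    [0, 0, 0, 0, 0, 0, 0.5],
    [0, 0, 0, 0, 0, 0, 0.5],
    [0, 0, 0.3, 0, 0, 0, 0.5],
    [0, 0, 1, 0, 0, 0, 0.5],
    [0, 0, 1, 0, 0, 0, 0.5],
    [0, 0, 1, 0, 0, -0.9, 0.5],
    [0, 0, 0, 0, 0, -0.9, 0.5],
    [0, 0, 0, 0, 0, -0.9, 0.5],
    [0, 0, 0, 0, 0, 0, 0.5],
  ],
)

```text
time_s: 19.1
tcp_pos: [0.599, 0.2229, 0.2231]
ee_rot: [2.281, 2.16, 0.002]
ft_force: [-0.5, 1.0, -0.4]
width: 0.0423
grasp_force: 0.0
```

```bash
cat >> h.py <<'E'
def check(n):
    s,im,d,m=shot(n); q=cloud(m,d,s).reshape(-1,3)
    R=Ro.from_euler('z',13,degrees=True).as_matrix(); Y=(q-[.5997,.224,0])@R
    k=(abs(Y[:,0])<.06)&(abs(Y[:,1])<.1)&(abs(q[:,2]-.07)<.005); print('plate',k.sum(),np.linalg.lstsq(np.c_[Y[k,:2],np.ones(k.sum())],q[k,2],rcond=None)[0].round(4),rect(q,k))
    k=(np.hypot(q[:,0]-.575,q[:,1]-.329)<.08)&(q[:,2]>.108)&(q[:,2]<.122)&((Y[:,1]>.035)); print('knob',k.sum(),q[k].mean(0),'tcp',s['tcp_pos'],s['ee_rot'])
    a=q[k].mean(0)-[.5755,.3293,0]; print('latch',np.radians(-77-np.degrees(np.arctan2(a[1],a[0]))))
E
python3 -c "
from h import *
check('w9')"
```

```text
plate 15655 [0.     0.0016 0.0697] ((598.1727294921875, 228.03024291992188), (100.4599380493164, 189.63853454589844), 13.102276802062988)
knob 452 [0.51702949 0.32037192 0.11413963] tcp [0.59901111 0.22286237 0.22309454] [2.28056073e+00 2.15973552e+00 1.75583465e-03]
latch 1.6461657319475675
```

Request:
arm_command(
  motion=[
    [-0.41, 0.49, 0, 0, 0, -0.96, 0.5],
    [-0.41, 0.49, 0, 0, 0, -0.96, 0.5],
    [-0.41, 0.49, 0, 0, 0, -0.96, 0.5],
    [-0.41, 0.49, 0, 0, 0, -0.96, 0.5],
    [-0.41, 0.48, 0, 0, 0, -0.96, 0.5],
    [0, 0, -1, 0, 0, 0, 0.5],
    [0, 0, -1, 0, 0, 0, 0.5],
    [0, 0, -0.9, 0, 0, 0, 0.5],
    [0, 0, -0.42, 0, 0, 0, 0.5],
    [0, 0, 0, 0, 0, 0, 0.5],
    [0, 0, 0, 0, 0, 0, 0],
    [0, 0, 0, 0, 0, 0, 0],
    [0, 0, 0, 0, 0, 0, 0],
    [0, 0, 0, 0, 0, 0, 0],
  ],
  newtons=20,
)

```text
time_s: 20.9
tcp_pos: [0.5168, 0.321, 0.0913]
ee_rot: [-2.747, -1.524, -0.002]
ft_force: [-5.4, -0.3, 5.9]
width: 0.0171
grasp_force: 21.0
```

Request:
arm_command(
  motion=[
    [0.06, -0.25, 0.04, 0, 0, 0.75, 0],
    [0.1, -0.24, 0, 0, 0, 0.75, 0],
    [0.14, -0.22, 0, 0, 0, 0.75, 0],
    [0.18, -0.19, 0, 0, 0, 0.75, 0],
    [0.21, -0.16, 0, 0, 0, 0.75, 0],
    [0.23, -0.12, 0, 0, 0, 0.75, 0],
    [0.25, -0.08, 0, 0, 0, 0.75, 0],
    [0.26, -0.03, 0, 0, 0, 0.75, 0],
    [0.26, 0.015, 0, 0, 0, 0.75, 0],
    [0.18, 0.035, 0, 0, 0, 0.75, 0],
    [0, 0, 0, 0, 0, 0, 0],
    [0, 0, 0, 0, 0, 0, 0],
  ],
)

```text
time_s: 22.4
tcp_pos: [0.5894, 0.2671, 0.0912]
ee_rot: [-1.955, -2.459, 0.015]
ft_force: [-6.9, -9.2, 6.1]
width: 0.0171
grasp_force: 21.5
```

Request:
arm_command(
  motion=[
    [0.06, -0.04, 0, 0, 0, 0, 0],
    [0.05, 0, 0, 0, 0, 0, 0],
    [0, 0, 0, 0, 0, 0, 0],
  ],
)

```text
time_s: 22.78
tcp_pos: [0.5897, 0.267, 0.091]
ee_rot: [-1.949, -2.454, 0.021]
ft_force: [-18.6, -7.0, 11.7]
width: 0.0172
grasp_force: 22.8
```

It is against the stop: the force rises with no motion. Release and rise.

Request:
arm_command(
  motion=[
    [-0.05, 0.02, 0, 0, 0, 0, 0],
    [0, 0, 0, 0, 0, 0, 0.5],
    [0, 0, 0, 0, 0, 0, 0.5],
    [0, 0, 0, 0, 0, 0, 0.5],
    [0, 0, 0.5, 0, 0, 0, 0.5],
    [0, 0, 1, 0, 0, 0, 0.5],
    [0, 0, 1, 0, 0, 0, 0.5],
    [-0.5, -0.5, 1, 0, 0, 0, 0.5],
    [-0.5, -1, 0, 0, 0, -0.8, 0.5],
    [-0.3, -1, 0, 0, 0, -0.8, 0.5],
    [0, 0, 0, 0, 0, 0, 0.5],
    [0, 0, 0, 0, 0, 0, 0.5],
  ],
)

```text
time_s: 24.28
tcp_pos: [0.5427, 0.1704, 0.2322]
ee_rot: [2.153, 2.286, 0.004]
ft_force: [0.0, 0.9, 0.6]
width: 0.0433
grasp_force: 0.0
```

```bash
python3 -c "
from h import *
check('wa')
im,d=camera('top'); a=cv2.resize(im[90:340,110:440,::-1],(792,600),interpolation=cv2.INTER_CUBIC); b=cv2.imread('pics/wa.png'); cv2.imwrite('pics/fin.png',np.hstack([cv2.resize(a,(400,300)),cv2.resize(b,(400,300))]))
print(sense()['time_s'])"
```

```text
plate 15706 [0.0004 0.0017 0.0697] ((598.3416137695312, 228.0675811767578), (100.57453155517578, 189.09378051757812), 12.907787322998047)
knob 405 [0.58792298 0.27046708 0.11442552] tcp [0.54274344 0.17043689 0.23221122] [2.15320175 2.28621061 0.00360762]
latch 0.01879275128350122
24.375
```

View pics/fin.png

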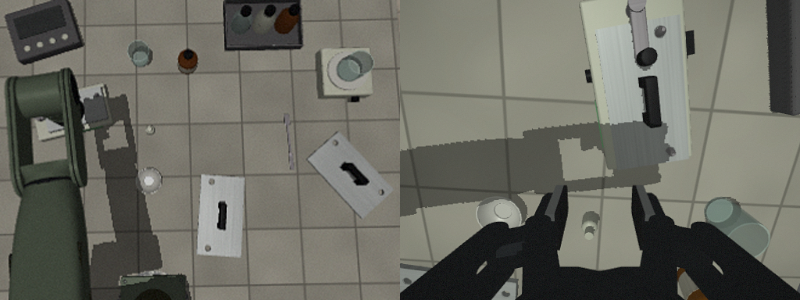

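The fin view shows the plate flat on the block with both pins through it. The latch lies across it, knob at about (647,57), at roughly 0.02 rad, which is zero within measuring error. The bystanders haven't moved, so I'm handing in.

```bash
python3 -c "
from cell import *
print(hand_in())"
```

```text
the job is handed in; nothing more can be done
None
```

The job is handed in at about 24 s: the smallest cover plate lies flush and level over both pins, the latch is swung back against its stop, and nothing else visible in the last pictures was moved.

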